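# Fit the large cog onto the rolling mill's splined drive hub

## Task

The rolling mill's gear head lies on its back with its splined drive hub pointing up. Slide the larger of the two loose cogs onto that hub, hexagon side up, turning it under light pressure until its wide groove finds the wide master spline, and push it fully home against the hub's shoulder; then let go. Leave the smaller cog, the firebrick, the jar and the hammer where they are.

Things in the scene. Friction and masses are not known exactly. Their poses are not given: they have to be found in the camera images.
- big_cog: Larger steel cog, loose, about 0.45 kg, flat with its dark hexagon boss up, any yaw; may swap places with the small one. Disc 90 mm over the teeth, 14 mm thick; on it the boss, 52 mm across flats, 20 mm tall (34 mm in all). Origin: centre of underside; z up; x points to the middle of the bore's wide groove. Boss flats face x and every 60 degrees from it.
- cog_top (a point): Centre of the larger cog's top, 34 mm above its underside. The bore goes right through: 32 mm across the lands, 43 mm across the grooves; six grooves every 60 degrees, five 8 mm wide and one (master, towards x) 15 mm wide.
- gearhead: Gear head of a rolling mill, fixed: green block 130 x 120 x 70 mm, low feet along its y sides reaching 77 mm out, grey motor barrel (68 mm across, top 77 mm above the bench) sticking out 85 mm to its +x. Origin: centre of its underside, right below the hub's axis; z up. The steel hub on its top is locked and does not turn.
- hub_top (a point): Top of the hub, on its axis, 109 mm above the bench: a plain round nose 30 mm across, its last 4 mm tapered to 22 mm. Below it, from 99 down to 75 mm above the bench, six splines stand every 60 degrees on the 30 mm core: five 6 mm wide reaching 19.5 mm from the axis, the master 13 mm wide reaching 18.8 mm. The frame is the gear head's, not the splines'.
- hub_shoulder (a point): Hub's axis at the top of its round shoulder (52 mm across), 75 mm above the bench: a cog's underside rests here when home. The master spline points anywhere within 60 degrees either side of the gear head's +x, to be felt or seen. The cog goes on only with its wide groove there (play about 1 mm, 3 degrees); else it stops on the spline tops, underside at 99 mm.
- small_cog: Smaller steel cog, loose, of the same make but 70 mm over the teeth, with the same boss and bore, lying flat. Origin: centre of the underside. Not to be moved.
- firebrick: Loose flat firebrick 110 x 65 x 30 mm lying on the bench; origin: centre of its underside. Not to be moved.
- jar: Loose closed glass jar 60 mm across, 85 mm tall, standing; origin: centre of its underside. Not to be moved.
- hammer: Loose hammer lying on the bench beyond the cogs, handle to its own -x; origin: underside, between head and handle end. Not to be moved.
There are look-alikes about, which are no part of the job. What is shaped like the gearhead but brown is not meant.

How it is judged:
By the outcome, as a careful person would: the job done as asked, in the order asked, and still so for the second after the job is handed in, with the robot touching nothing.
It also fails if it takes over 72 s, if anything falls off the work surface, if the arm or the gripper's body presses on something with over 40 N, if the wrist force passes 120 N, or if a joint passes its speed limit or range.

## Robot

A 6-joint arm with a two-finger parallel gripper is mounted at the origin on the work surface. World frame = base frame: x ahead of the robot, y to its left, z up, the work surface at z = 0. Lengths are in m, angles in rad, forces in N, time in s.
With the tool pointing down it reaches from about 0.425 to 0.925 m from the base axis. Payload 12.5 kg.
Tool frame: the origin (TCP) lies midway between the tips of the shut fingers; the grasp point (between the pads) lies robot.pinch_z behind it (robot.pinch_z is the distance from the TCP to the grasp point, in m); x points along the fingers, y is the direction in which the jaws open and shut, and the axes are right-handed (so a half turn about x gives the same grasp; the last joint's range is limited). The gripper opens to 85 mm and grips with 20 to 120 N. Pads are 22 mm wide; open, the fingers measure 114 mm over their backs; the gripper's body (76 mm by 85 mm) begins 54 mm behind the grasp point. The pads swing forward as they close: fully open they stand 13 mm farther back than shut.
Start: joints at [-1.259, 0.491, 1.559, -0, 1.092, -0.106], TCP at [0.254, -0.571, 0.231] pointing down, gripper open.
Joint ranges: [-3.1, 3.1], [-0.84, 2.19], [0.05, 2.79], [-1.13, 4.28], [0.06, 2.93], [-2.69, 2.69]. Speed limits (rad/s): [2.22, 2.22, 2.79, 3.14, 3.14, 3.14].

## Interface

Orientations are given as a 3x3 rotation matrix whose columns are the frame's x, y, z axes.
In Python, from bench import robot, cams gives the robot as it stands. The module is installed in compiled form; this text tells all that it offers.
- The arm moves only by the shell command python3 -m inch 'ROWS' [OPENING] [FORCE]. ROWS is JSON, a list that holds one entry, the list of rows, each a list of 4 numbers: the shift along the tool's x, y, z in mm, then the turn about the tool's x in rad. A call has exactly 5 rows; each row shifts and turns the commanded pose from where the row before left it, along the tool's axes as they then stand; what a row does not reach is not made up. A row lasts 1/8 s, in which the tool goes at most 62.5 mm and 10.7 degrees, less where a joint would pass 70% of its speed; a pose out of reach is approached as far as the arm can. A call is refused whole if a number of a shift passes 62.5 or a number of a turn 0.188, either way. A call with a gripper value outside its range is refused whole. OPENING is the finger opening in mm, from 0 to 85.4, set as the call begins (- or left out, the last holds). The fingers move at their own pace and stop on an object; FORCE is the grip in N (left out, the last holds). Time passes only in rows, so rows that do not move let the fingers close, or fill a call up. It gives the time, the measured TCP pose, the force and the opening at its end, in the units of the state.
- robot.get_state(): the state, without advancing time (a new reading comes with each control period).
- cams.snapshot(name): name is "side" or "top" or "wrist"; returns a dict with "image" (420x560x3 uint8, red, green, blue), "fx", "fy", "cx", "cy" (pixels), "k1" (the pictures are not rectified: a ray, as slopes to the right and down, at radius r is drawn at 1 + k1 r^2 times it, then the intrinsics apply), "extrinsics" (4x4, takes a point from camera to world coordinates). Camera axes: x right, y down, z forward; pixel columns grow to the right and rows downward; lengths in m; the calibration is good to about 2 mm. A picture is of the moment at which its call begins. There is no depth.
- robot.close_job(): hands the job in, once; it reports no verdict.
The state is a dict: "time_s": time; "joint_pos": joint angles; "qvel": joint speeds; "tau": joint torques, N m; "position": TCP position; "tool_rot": TCP orientation; "force": force on the tool from outside, world axes, zero at the start; "wrist_torque": the same for the moment, N m; "gripper_width": finger opening in m.
Only numpy, scipy, OpenCV 4.12 (cv2) and the standard library are available. Lean on these libraries where they do the work, as an engineer would, in place of code of your own. Each camera call takes 0.05 s, during which the arm holds its last target.

## Working session

There is one attempt and no reset: what is moved stays moved. The work goes in short steps, Python scripts to look and compute and a shell command to move; the robot and the scene stay as the last step left them, time stands still between calls to the robot, and variables do not carry over. Pictures are saved under pics/ and viewed, and the job is handed in when it is done.

```bash
mkdir -p pics
cat > h.py <<'E'
import numpy as np, cv2
from bench import robot, cams
def snap(n,f):
    s=cams.snapshot(n); cv2.imwrite('pics/'+f+'.png',cv2.cvtColor(s['image'],cv2.COLOR_RGB2BGR))
    np.savez('pics/'+f+'.npz',**{k:np.array(v) for k,v in s.items()}); return s
def load(f): return dict(np.load('pics/'+f+'.npz'))
def K(s): return np.array([[s['fx'],0,s['cx']],[0,s['fy'],s['cy']],[0,0,1.]],float), np.array([float(s['k1']),0,0,0])
def p2w(s,u,v,z):
    k,d=K(s); x,y=cv2.undistortPoints(np.array([[[u,v]]],float),k,d)[0,0]
    E=s['extrinsics']; r=E[:3,:3]@[x,y,1]; o=E[:3,3]; return o+r*(z-o[2])/r[2]
def w2p(s,P):
    k,d=K(s); E=np.linalg.inv(s['extrinsics']); 
    return cv2.projectPoints(np.atleast_2d(np.array(P,float)),cv2.Rodrigues(E[:3,:3])[0],E[:3,3],k,d)[0][:,0]
def crop(f,u0,v0,u1,v1,sc,out):
    im=cv2.imread('pics/'+f+'.png')[v0:v1,u0:u1]; cv2.imwrite('pics/'+out+'.png',cv2.resize(im,None,fx=sc,fy=sc,interpolation=cv2.INTER_CUBIC))
E
python3 - <<'E'
from h import *
np.set_printoptions(precision=4,suppress=True)
for n in ['side','top','wrist']:
    s=snap(n,n+'0'); print(n,s['fx'],s['k1'],s['extrinsics'])
print(robot.get_state(),robot.pinch_z)
E
```

```text
side 382.83021723456784 -0.007943353934304023 [[-0.7765 -0.4205  0.4693  0.0147]
 [-0.63    0.5021 -0.5925  0.6302]
 [ 0.0135 -0.7557 -0.6547  0.8443]
 [ 0.      0.      0.      1.    ]]
top 389.16571625814163 -0.05530677662401586 [[ 0.0281 -0.9802  0.1959  0.3152]
 [-0.9996 -0.029  -0.0018 -0.0423]
 [ 0.0074 -0.1957 -0.9806  1.1265]
 [ 0.      0.      0.      1.    ]]
wrist 374.1314082437226 0.026593156843772444 [[ 0.4072 -0.8782 -0.2509  0.3179]
 [-0.9133 -0.3917 -0.1112 -0.5427]
 [-0.0007  0.2744 -0.9616  0.3734]
 [ 0.      0.      0.      1.    ]]
{'time_s': 0.15, 'joint_pos': array([-1.2586,  0.4914,  1.5593,  0.    ,  1.0917, -0.1056]), 'qvel': array([-0.0001, -0.0023,  0.    , -0.0002, -0.0011,  0.0013]), 'tau': array([  0.0019, -61.871 , -26.169 ,  -0.0001,   0.0032,  -0.    ]), 'position': array([ 0.2535, -0.5711,  0.2309]), 'tool_rot': array([[-0.0002,  0.4057, -0.914 ],
       [ 0.0008, -0.914 , -0.4057],
       [-1.    , -0.0008, -0.0001]]), 'force': array([-0.0712,  0.6959, -0.2019]), 'wrist_torque': array([ 0.0375, -0.0437, -0.0113]), 'gripper_width': 0.08517798319540966} 0.0187
```

View pics/top0.png

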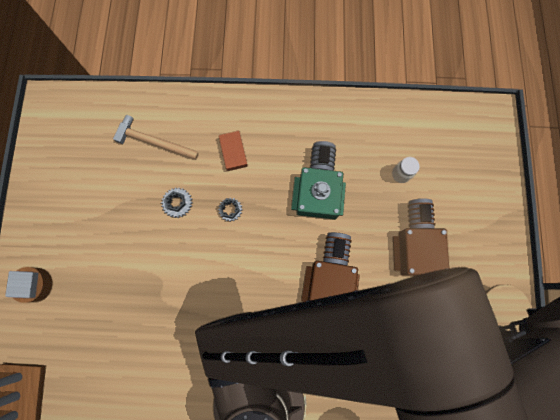

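View pics/side0.png

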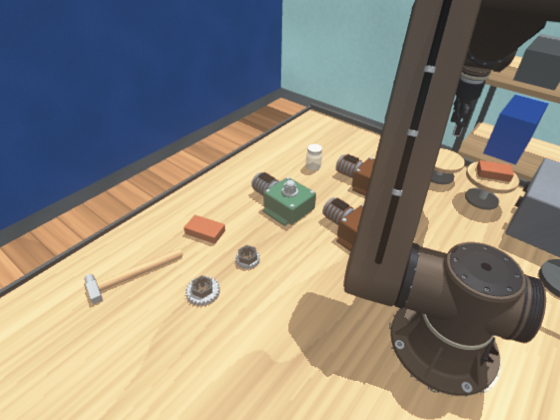

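View pics/wrist0.png

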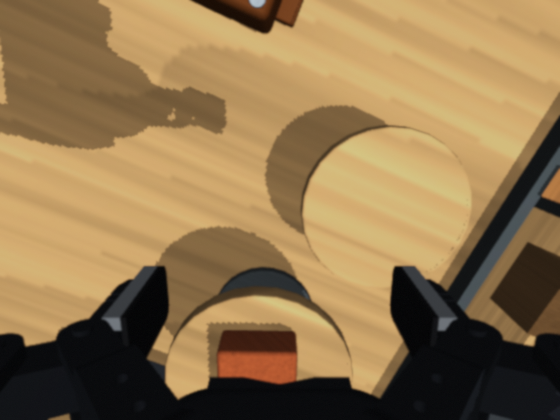

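Run:
```python
from h import *
np.set_printoptions(precision=4,suppress=True)
crop('top0',150,175,255,235,7,'c1'); crop('top0',280,130,360,225,6,'c2')
s=load('top0')
for n,u,v,z in [('big',176,202,.034),('small',230,210,.034),('hub',320.5,189,.109),('brick',233,150,.03),('jar',408,165,.085),('hamhead',124,130,.02),('hamend',196,155,.01)]: print(n,p2w(s,u,v,z))
```

```text
big [0.5497 0.2552 0.034 ]
small [0.5308 0.0981 0.034 ]
hub [ 0.581  -0.1525  0.109 ]
brick [0.7134 0.0996 0.03  ]
jar [ 0.6649 -0.4022  0.085 ]
hamhead [0.7727 0.4377 0.02  ]
hamend [0.7016 0.2131 0.01  ]
```

View pics/c1.png

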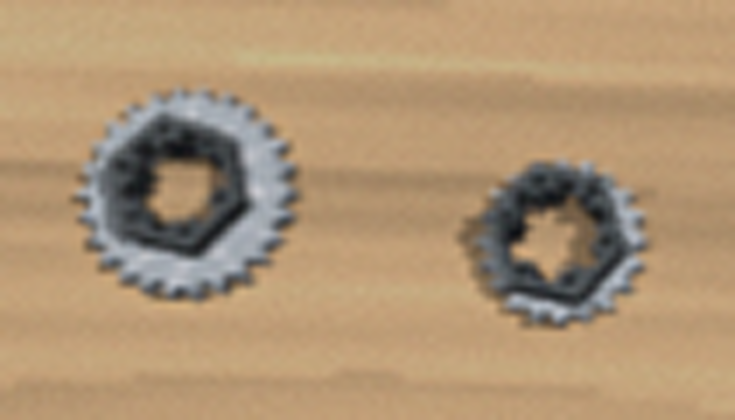

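View pics/c2.png

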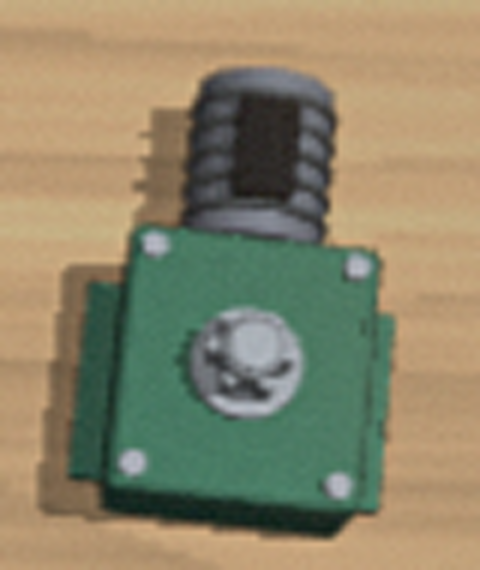

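```bash
python3 -m inch '[[[-7,-25,-47,0],[-7,-25,-47,0],[-7,-25,-47,0],[-7,-25,-47,0],[-7,-25,-47,0]]]'; python3 -m inch '[[[-7,-25,-47,0],[-7,-25,-47,0],[-7,-25,-47,0],[-7,-25,-47,0],[0,0,0,0]]]'
python3 - <<'E'
from h import *
s=snap('wrist','w1'); p=w2p(s,[[.581,-.1525,.109]]);print(p)
E
```

```text
time_s: 0.78
position: [0.4185, -0.3602, 0.2665]
tool_rot: [[-0.0, 0.406, -0.914], [0.0, -0.914, -0.406], [-1.0, -0.0, 0.0]]
force: [-0.1, -0.0, -0.3]
gripper_width: 0.0855
time_s: 1.4
position: [0.5505, -0.1913, 0.2944]
tool_rot: [[0.001, 0.409, -0.912], [0.0, -0.912, -0.409], [-1.0, 0.0, -0.0]]
force: [-1.4, -0.0, 0.1]
gripper_width: 0.0855
[[252.09034821 130.26794288]]
```

View pics/w1.png

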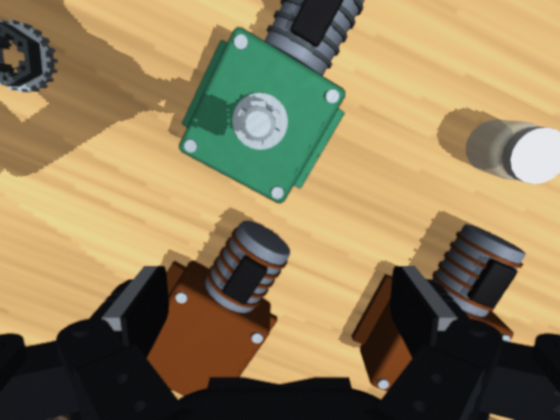

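Run:
```python
from h import *
crop('w1',220,82,300,162,7,'c3')
s=load('w1'); print(p2w(s,259,123,.109), [p2w(s,*q,.07)[:2] for q in [(240,41),(333,96),(277,193),(190,146)]])
```

```text
[ 0.58906263 -0.1554987   0.109     ] [array([ 0.64522304, -0.1104049 ]), array([ 0.63728507, -0.20824367]), array([ 0.53002015, -0.19870197]), array([ 0.53823162, -0.10212241])]
```

View pics/c3.png

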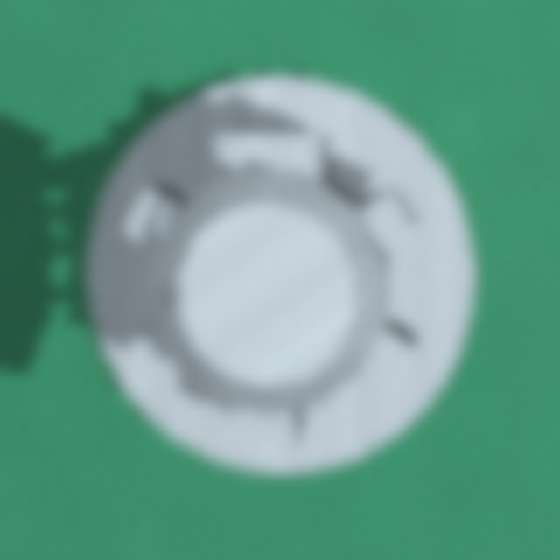

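```bash
python3 -m inch '[[[45,-6,7,0],[45,-6,7,0],[44,-5,6,0],[0,0,0,0],[0,0,0,0]]]'
python3 - <<'E'
from h import *
s=snap('wrist','w2'); p=w2p(s,[[.5885,-.155,.109]]);print(p,s['extrinsics'][:3,3])
u,v=p[0].astype(int); crop('w2',max(u-70,0),max(v-60,0),u+70,v+70,5,'c4'); print(u-70,v-60)
E
```

```text
time_s: 2.08
position: [0.5244, -0.1876, 0.1617]
tool_rot: [[0.002, 0.405, -0.914], [-0.001, -0.914, -0.405], [-1.0, 0.001, -0.001]]
force: [-1.2, -0.4, 0.4]
gripper_width: 0.0854
[[270.99098343  94.9560274 ]] [ 0.58849882 -0.15903201  0.30443861]
200 34
```

View pics/c4.png

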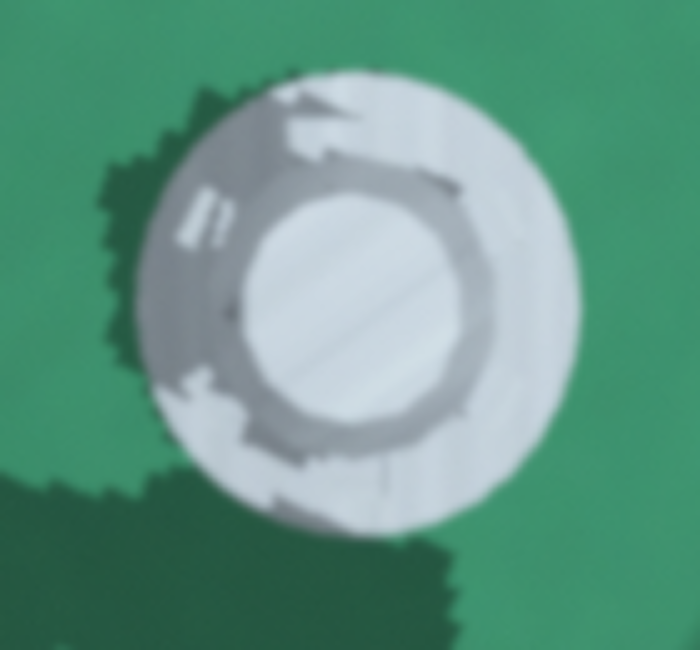

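```bash
cat >> h.py <<'E'
def splines(cx,cy,phi):
    out=[]
    for k in range(6):
        a=phi+k*np.pi/3; w,r=(6.5,18.8) if k==0 else (3,19.5)
        R=np.array([[np.cos(a),-np.sin(a)],[np.sin(a),np.cos(a)]])
        for z in (.099,.075):
            ri=np.sqrt(15**2-w*w); q=np.array([[ri,-w],[r,-w],[r,w],[ri,w]])/1000@R.T+[cx,cy]
            out.append(np.c_[q,np.full(4,z)])
    return out
def overlay(f,u0,v0,u1,v1,sc,cx,cy,phi,out,clahe=True):
    s=load(f); im=cv2.imread('pics/'+f+'.png')[v0:v1,u0:u1]
    if clahe: im=np.dstack([cv2.createCLAHE(4,(4,4)).apply(im[:,:,i].copy()) for i in range(3)])
    im=cv2.resize(im,None,fx=sc,fy=sc,interpolation=cv2.INTER_CUBIC); b=im.copy()
    for i,q in enumerate(splines(cx,cy,phi)):
        p=((w2p(s,q)-[u0,v0]+.5)*sc).astype(int); cv2.polylines(im,[p],False,(0,0,255) if i%2==0 else (255,0,0),1)
    cv2.imwrite('pics/'+out+'.png',np.hstack([b,im]))
E
python3 - <<'E'
from h import *
overlay('w1',230,90,290,155,6,.5885,-.155,np.radians(24),'o1')
overlay('w2',220,45,320,145,4,.5885,-.155,np.radians(24),'o2')
E
```

```text
(no output)
```

View pics/o1.png

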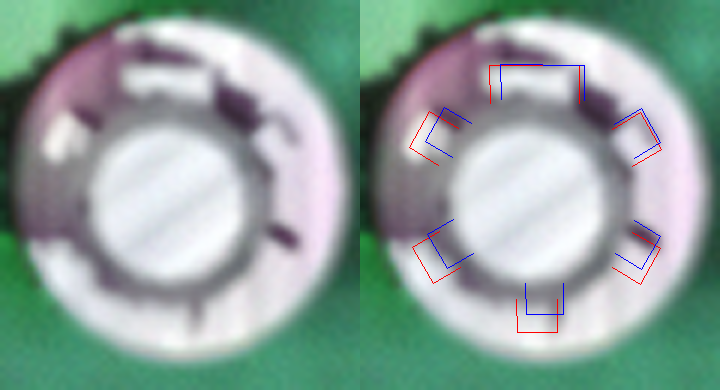

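View pics/o2.png

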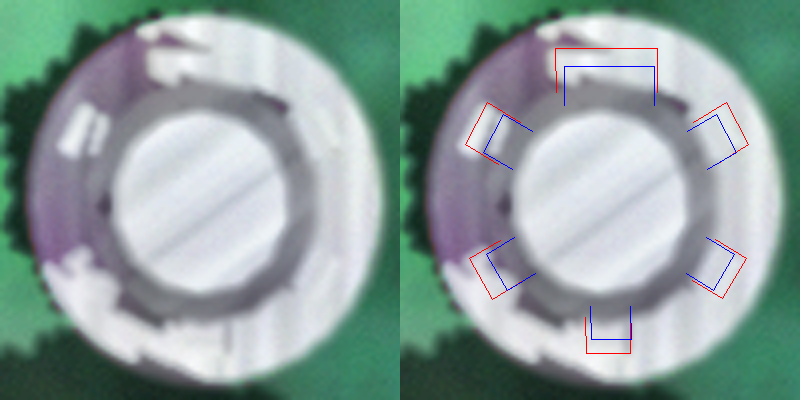

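```bash
python3 -m inch '[[[-30,-20,-5,0],[-30,-55,-18,0],[0,-55,-18,0],[0,-55,-18,0],[0,-55,-18,0]]]';python3 -m inch '[[[0,-55,-18,0],[0,-55,-18,0],[0,-45,-20,0],[0,0,0,0],[0,0,0,0]]]'
python3 - <<'E'
from h import *
s=snap('wrist','w3'); p=w2p(s,[[.55,.255,.034]]);print(p,s['extrinsics'][:3,3],robot.get_state()['joint_pos'])
E
```

```text
time_s: 2.75
position: [0.4974, 0.0633, 0.2211]
tool_rot: [[0.004, 0.405, -0.914], [-0.0, -0.914, -0.405], [-1.0, 0.002, -0.003]]
force: [0.3, 0.2, -0.7]
gripper_width: 0.0855
time_s: 3.38
position: [0.4856, 0.2259, 0.2201]
tool_rot: [[0.002, 0.406, -0.914], [0.0, -0.914, -0.406], [-1.0, 0.0, -0.002]]
force: [-0.1, -1.3, -0.6]
gripper_width: 0.0855
[[278.16250869  97.84116054]] [0.54963893 0.25430458 0.36283585] [ 3.11159097e-01  3.76541969e-01  1.79309520e+00 -3.20014014e-04
  9.70719607e-01  1.46490828e+00]
```

View pics/w3.png

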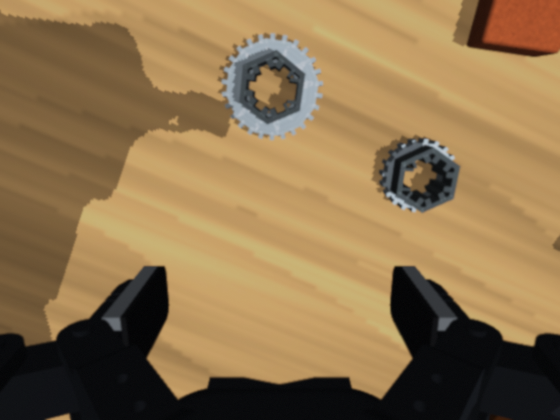

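Run:
```python
from h import *
crop('w3',215,30,330,145,6,'c5')
```

```text
(no output)
```

View pics/c5.png

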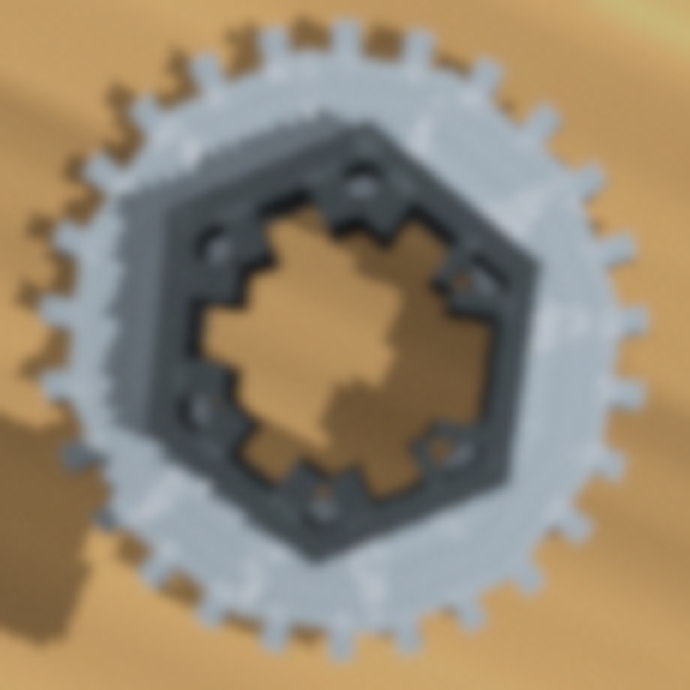

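Run:
```python
from h import *
from scipy.optimize import least_squares
s=load('w3')
c=np.array([(368,130),(540,265),(505,480),(317,560),(150,430),(172,215)])/6.+[215,30]-.5
P=np.array([p2w(s,u,v,.034)[:2] for u,v in c]); 
g=np.array([490,365])/6.+[215,30]-.5; G=p2w(s,*g,.034)[:2]; print(P.mean(0))
def f(p): 
    a=p[2]+np.pi/6-np.arange(6)*np.pi/3
    return (P-(p[:2]+.03002*np.c_[np.cos(a),np.sin(a)])).ravel()
d=P[0]-P.mean(0); a0=np.arctan2(d[1],d[0])-np.pi/6
r=least_squares(f,[*P.mean(0),a0],x_scale=[.01,.01,.1]); print(r.x[:2],np.degrees(r.x[2])%60, np.abs(r.fun).max(), np.linalg.norm(P-P.mean(0),axis=1))
d=G-r.x[:2]; print(np.degrees(np.arctan2(d[1],d[0])))
st=robot.get_state(); y=st['tool_rot'][:,1]; print('tool y yaw',np.degrees(np.arctan2(y[1],y[0])),st['joint_pos'])
```

```text
[0.55508664 0.26336483]
[0.55508664 0.26336483] 46.46168884889501 0.0014206366072081478 [0.02856405 0.02955678 0.02893296 0.0288638  0.02916967 0.02909465]
-71.55933094303677
tool y yaw -66.09462742906287 [ 3.11159097e-01  3.76541969e-01  1.79309520e+00 -3.20014014e-04
  9.70719607e-01  1.46490828e+00]
```

```bash
python3 -m inch '[[[0,-3,-40,0],[40,-3,-39,0],[40,0,0,0.065],[40,0,0,0.064],[0,0,0,0]]]' 64
python3 - <<'E'
from h import *
s=snap('wrist','w4'); st=robot.get_state(); y=st['tool_rot'][:,1]; print('tool y yaw',np.degrees(np.arctan2(y[1],y[0])),st['position'],st['gripper_width'])
print(w2p(s,[[.555,.2634,.034]]))
E
```

```text
time_s: 4.05
position: [0.5545, 0.2619, 0.0972]
tool_rot: [[-0.004, 0.284, -0.959], [-0.002, -0.959, -0.284], [-1.0, 0.0, 0.005]]
force: [-0.4, 0.1, 1.2]
gripper_width: 0.0639
tool y yaw -73.46053152639567 [0.55537015 0.26245625 0.09916857] 0.06403920383022643
[[276.40363892 222.16824975]]
```

View pics/w4.png

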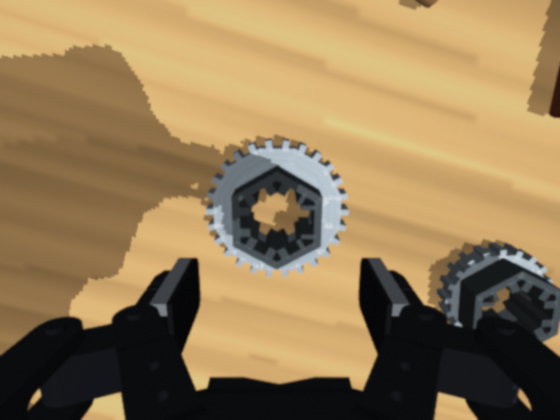

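Run:
```python
from h import *
crop('w4',200,130,360,280,5,'c6')
s=load('w4');print(p2w(s,277,217,.034))
```

```text
[0.55811739 0.26396123 0.034     ]
```

View pics/c6.png

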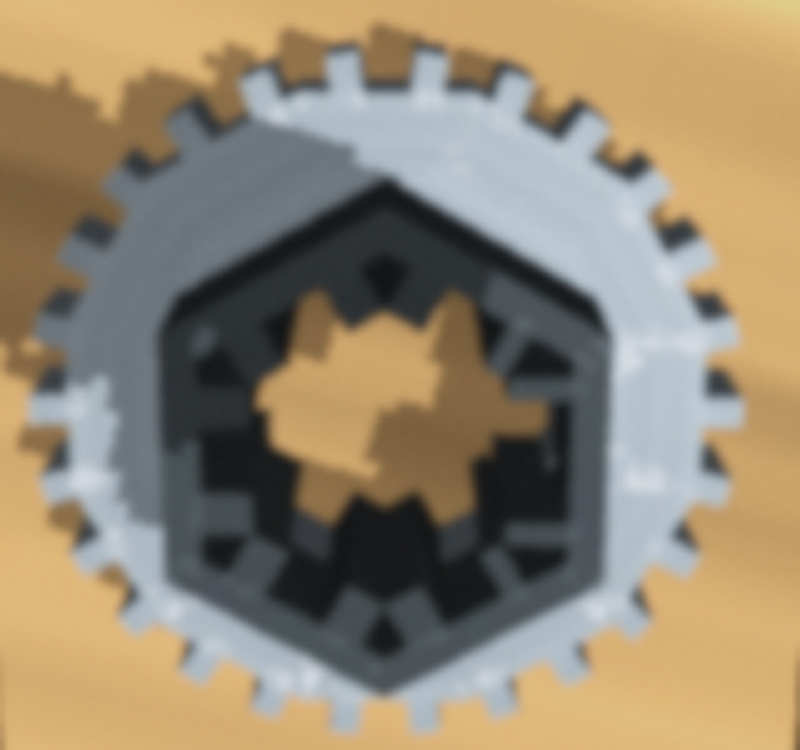

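```bash
python3 -m inch '[[[25,0,-1,0],[25,-0.5,0,0],[20,0,0,0],[8,0,0,0],[0,0,0,0]]]' 62; python3 -m inch '[[[2,0,0,0],[2,0,0,0],[0,0,0,0],[0,0,0,0],[0,0,0,0]]]'
python3 - <<'E'
from h import *
snap('wrist','w5'); print(robot.get_state()['position'],robot.get_state()['force'])
E
```

```text
time_s: 4.72
position: [0.5566, 0.2643, 0.0222]
tool_rot: [[0.001, 0.285, -0.959], [0.0, -0.959, -0.285], [-1.0, 0.0, -0.001]]
force: [-0.7, -0.5, -0.4]
gripper_width: 0.0615
time_s: 5.35
position: [0.5559, 0.2644, 0.0171]
tool_rot: [[0.0, 0.285, -0.959], [-0.0, -0.959, -0.285], [-1.0, 0.0, 0.0]]
force: [-0.5, 0.4, -0.1]
gripper_width: 0.0621
[0.55590494 0.26437988 0.01706665] [ 0.60902828 -0.15981939  0.42008729]
```

View pics/w5.png

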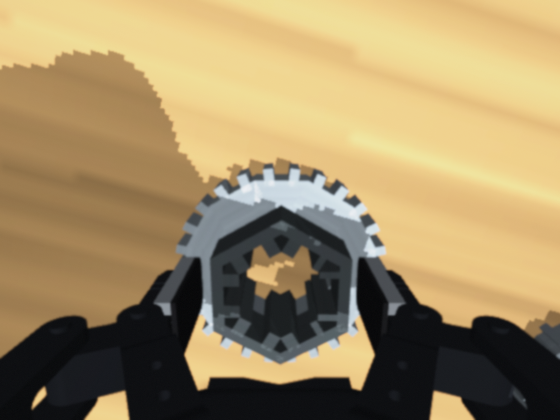

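```bash
python3 -m inch '[[[2,0,0,0],[2,0,0,0],[1,0,0,0],[0,0,0,0],[0,0,0,0]]]'; python3 -m inch '[[[0,0,0,0],[1,0,0,0],[0,0,0,0],[1,0,0,0],[0,0,0,0]]]'
```

```text
time_s: 6.02
position: [0.5559, 0.2643, 0.012]
tool_rot: [[0.0, 0.285, -0.959], [-0.0, -0.959, -0.285], [-1.0, 0.0, -0.0]]
force: [0.7, 0.9, 0.5]
gripper_width: 0.0618
time_s: 6.65
position: [0.5558, 0.2643, 0.0099]
tool_rot: [[-0.0, 0.285, -0.959], [-0.0, -0.959, -0.285], [-1.0, 0.0, 0.0]]
force: [0.2, 0.3, 0.3]
gripper_width: 0.0618
```

```bash
python3 -m inch '[[[0,0,0,0],[0,0,0,0],[0,0,0,0],[0,0,0,0],[0,0,0,0]]]' 45 80
python3 -m inch '[[[-10,0,0,0],[-10,0,0,0],[-10,0,0,0],[0,0,0,0],[0,0,0,0]]]'
python3 - <<'E'
from h import *
snap('wrist','w6'); print(robot.get_state()['force'])
E
```

```text
time_s: 7.28
position: [0.5562, 0.2643, 0.011]
tool_rot: [[0.001, 0.285, -0.959], [0.0, -0.959, -0.285], [-1.0, 0.0, -0.001]]
force: [-1.0, -2.5, 10.8]
gripper_width: 0.0507
time_s: 7.9
position: [0.5557, 0.2643, 0.0399]
tool_rot: [[-0.0, 0.285, -0.959], [-0.0, -0.959, -0.285], [-1.0, 0.0, 0.0]]
force: [0.2, 0.5, -4.9]
gripper_width: 0.0502
[ 0.19068846  0.63041949 -5.11351267]
```

View pics/w6.png

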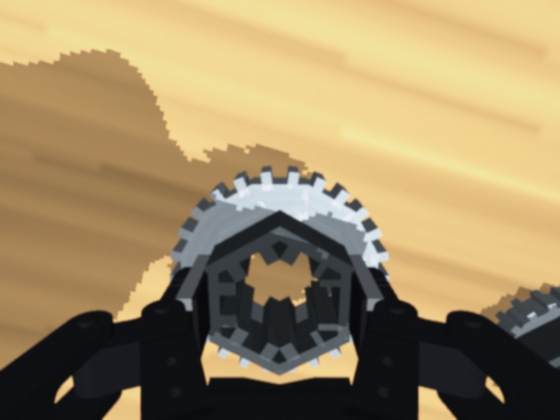

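```bash
python3 -m inch '[[[-40,0,0,0],[-45,20,4,0],[-40,55,12,0],[0,56,12,0],[0,56,12,0]]]'
python3 -m inch '[[[0,56,12,0],[0,56,12,0],[0,56,12,0],[0,56,12,0],[0,0,0,0]]]'
python3 -m inch '[[[0,0,0,-0.17],[0,0,0,-0.17],[0,0,0,-0.17],[0,0,0,-0.17],[0,0,0,-0.17]]]'
python3 -m inch '[[[0,0,0,-0.17],[0,0,0,-0.17],[0,0,0,-0.17],[0,0,0,-0.17],[0,0,0,-0.17]]]'
python3 - <<'E'
from h import *
st=robot.get_state(); y=st['tool_rot'][:,1]; print('tool y yaw',np.degrees(np.arctan2(y[1],y[0])),st['position'],st['joint_pos'])
d=np.array([.5885,-.155,0])-st['position'];print('shift tool mm',st['tool_rot'].T@d*1000)
E
```

```text
time_s: 8.57
position: [0.5703, 0.0775, 0.1615]
tool_rot: [[0.001, 0.285, -0.958], [-0.0, -0.958, -0.285], [-1.0, 0.0, -0.0]]
force: [0.8, 0.4, -4.2]
gripper_width: 0.0504
time_s: 9.2
position: [0.588, -0.1531, 0.1606]
tool_rot: [[-0.0, 0.281, -0.96], [-0.0, -0.96, -0.281], [-1.0, 0.0, 0.0]]
force: [-0.5, 1.6, -5.4]
gripper_width: 0.0503
time_s: 9.82
position: [0.5879, -0.1483, 0.1608]
tool_rot: [[-0.001, 0.911, -0.413], [0.0, -0.413, -0.911], [-1.0, -0.001, 0.0]]
force: [-0.3, 0.2, -4.8]
gripper_width: 0.0502
time_s: 10.45
position: [0.5879, -0.1483, 0.1608]
tool_rot: [[-0.001, 0.911, 0.412], [0.0, 0.412, -0.911], [-1.0, -0.001, -0.001]]
force: [-0.5, -0.7, -4.7]
gripper_width: 0.0502
tool y yaw 24.312652881281082 [ 0.58789967 -0.14834056  0.16079366] [-3.56095218e-01  5.41436815e-01  1.68113157e+00  8.57764696e-05
  9.20163485e-01 -7.80482729e-01]
shift tool mm [160.78985889  -2.07225977   6.45267499]
```

```bash
python3 -m inch '[[[10,-2,6.5,0],[0,0,0,0],[0,0,0,0],[0,0,0,0],[0,0,0,0]]]'
python3 - <<'E'
from h import *
st=robot.get_state()
s=snap('wrist','w7'); snap('top','t7');snap('side','s7');print(w2p(s,[[.5885,-.155,.109]]))
d=np.array([.5885,-.155,0])-st['position'];print('shift tool mm',st['tool_rot'].T@d*1000)
E
```

```text
time_s: 11.08
position: [0.589, -0.1561, 0.1514]
tool_rot: [[0.0, 0.914, 0.405], [-0.0, 0.405, -0.914], [-1.0, 0.0, 0.0]]
force: [0.4, -0.3, -4.6]
gripper_width: 0.0503
[[277.4034006  233.25635121]]
shift tool mm [ 1.51413690e+02 -7.29041258e-02 -1.22750845e+00]
```

View pics/w7.png

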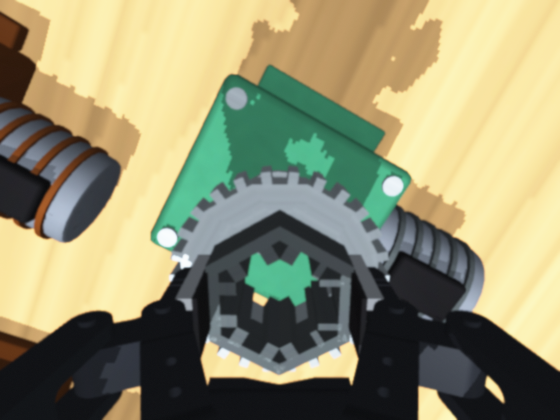

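View pics/s7.png

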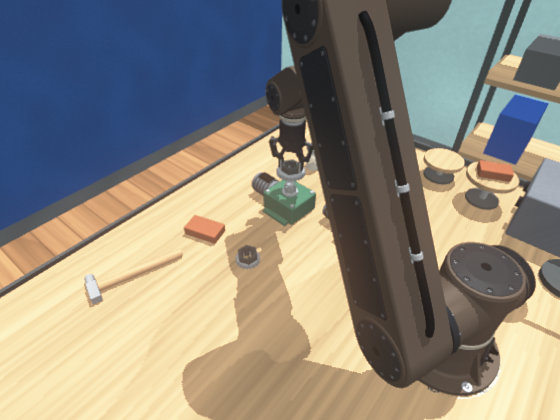

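Run:
```python
from h import *
s=load('w7')
B=[p2w(s,*q,.073)[:2] for q in [(236,98),(393,186),(167,237)]];print(B, (B[1]+B[2])/2)
s=load('w1');B=[p2w(s,*q,.073)[:2] for q in [(240,41),(333,96),(277,193),(190,146)]];print(B,np.mean(B,0), p2w(s,230+172/6,90+197/6,.109))
s=load('w2');print(p2w(s,270.4,95.6,.109))
# cog centre
crop('w7',190,190,370,390,4,'c7')
```

```text
[array([ 0.53925717, -0.10225952]), array([ 0.64523927, -0.11102252]), array([ 0.53141281, -0.19768124])] [ 0.58832604 -0.15435188]
[array([ 0.64497311, -0.11083173]), array([ 0.63710002, -0.20787089]), array([ 0.53071173, -0.19840717]), array([ 0.5388561 , -0.10261693])] [ 0.58791024 -0.15493168] [ 0.58907316 -0.15518303  0.109     ]
[ 0.58809776 -0.15485323  0.109     ]
```

View pics/c7.png

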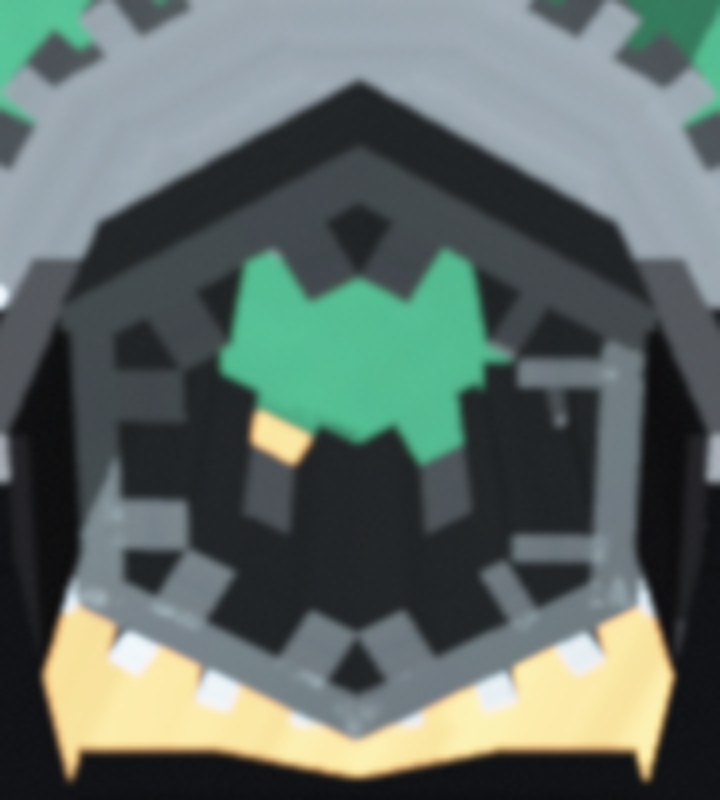

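Run:
```python
from h import *
s=load('w7');T=np.array([.589,-.1561,.1514]);z=np.array([.405,-.914,0]);y=np.array([.914,.405,0])
for zz in (.174,.176,.172):
    A=p2w(s,190+359.5/4,226.5,zz);B=p2w(s,190+355.5/4,374.2,zz);C=(A+B)/2-T
    print(np.linalg.norm(A-B),C@y*1e3,C@z*1e3)
print(robot.get_state()['position'])
```

```text
0.05945718482820419 0.9510675089072715 2.0512170337206417
0.05846640944229435 0.9464454016697744 0.8573898938539137
0.06044796021411408 0.9556896161447689 3.24504417358737
[ 0.58900757 -0.15606104  0.15137237]
```

```bash
python3 -m inch '[[[10,0,-2,0],[10,0,0,0],[8,0,0,0],[0,0,0,0],[0,0,0,0]]]'
python3 -m inch '[[[3,0,0,0],[3,0,0,0],[3,0,0,0],[0,0,0,0],[0,0,0,0]]]'
```

```text
time_s: 11.85
position: [0.5883, -0.1544, 0.1234]
tool_rot: [[0.0, 0.914, 0.406], [-0.0, 0.406, -0.914], [-1.0, 0.0, 0.0]]
force: [-0.2, 0.0, -4.6]
gripper_width: 0.0505
time_s: 12.48
position: [0.5878, -0.1541, 0.1139]
tool_rot: [[-0.001, 0.914, 0.406], [0.0, 0.406, -0.914], [-1.0, -0.001, -0.001]]
force: [-1.4, 2.4, -6.5]
gripper_width: 0.0504
```

```bash
python3 -m inch '[[[2,0,-0.3,0],[2,0,0,0],[1,0,0,0],[0,0,0,0],[0,0,0,0]]]'
python3 -m inch '[[[1,0,0,0],[1,0,0,0],[1,0,0,0],[0,0,0,0],[0,0,0,0]]]'
```

```text
time_s: 13.1
position: [0.5877, -0.1538, 0.1092]
tool_rot: [[-0.001, 0.914, 0.406], [0.0, 0.406, -0.914], [-1.0, -0.001, -0.001]]
force: [-4.9, 3.9, -2.3]
gripper_width: 0.0505
time_s: 13.72
position: [0.5876, -0.1537, 0.1061]
tool_rot: [[-0.001, 0.914, 0.406], [0.0, 0.406, -0.914], [-1.0, -0.001, -0.001]]
force: [-5.6, 3.4, -1.8]
gripper_width: 0.0502
```

```bash
python3 -m inch '[[[2,-0.3,-0.4,0],[2,0,0,0],[2,0,0,0],[0,0,0,0],[0,0,0,0]]]'
python3 -m inch '[[[2,0,0,0],[2,0,0,0],[2,0,0,0],[0,0,0,0],[0,0,0,0]]]'
python3 -c "
from h import *
print(robot.get_state()['wrist_torque']); snap('wrist','w8');snap('side','s8');crop('s8',250,130,350,230,6,'c8')"
```

```text
time_s: 14.35
position: [0.5875, -0.1537, 0.0999]
tool_rot: [[-0.001, 0.914, 0.406], [0.0, 0.406, -0.914], [-1.0, -0.0, -0.0]]
force: [-2.6, 2.8, -6.3]
gripper_width: 0.0501
time_s: 14.98
position: [0.5875, -0.1537, 0.0942]
tool_rot: [[-0.0, 0.914, 0.406], [0.0, 0.406, -0.914], [-1.0, -0.0, -0.0]]
force: [-4.4, 2.3, -4.1]
gripper_width: 0.0504
[0.47987321 0.80511524 0.08919865]
```

View pics/c8.png

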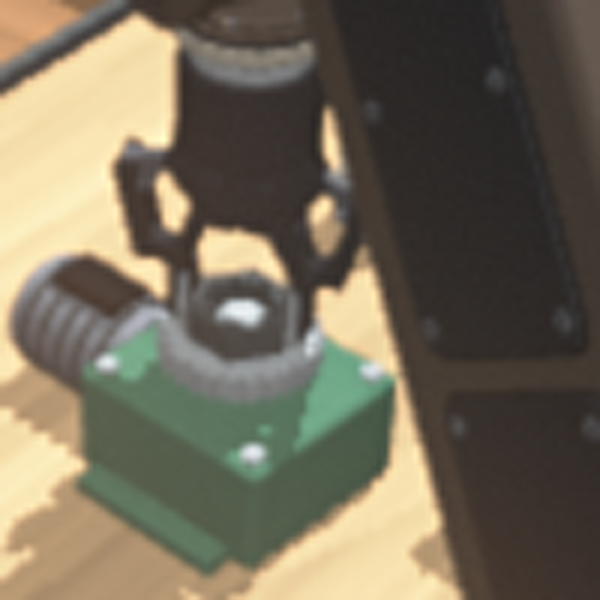

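View pics/w8.png

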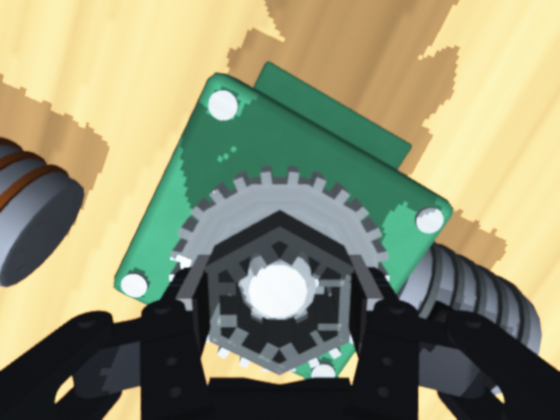

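```bash
python3 -m inch '[[[2,0,0,0],[2,0,0,0],[2,0,0,0],[1,0,0,0],[0,0,0,0]]]'
python3 -m inch '[[[1,0,0,0],[0,0,0,0],[1,0,0,0],[0,0,0,0],[0,0,0,0]]]'
```

```text
time_s: 15.7
position: [0.5875, -0.1537, 0.0873]
tool_rot: [[-0.0, 0.914, 0.406], [0.0, 0.406, -0.914], [-1.0, -0.0, -0.0]]
force: [-4.9, 2.2, -2.4]
gripper_width: 0.0504
time_s: 16.32
position: [0.5875, -0.1536, 0.0861]
tool_rot: [[0.0, 0.914, 0.406], [-0.0, 0.406, -0.914], [-1.0, 0.0, 0.0]]
force: [-7.5, 3.6, 6.4]
gripper_width: 0.0504
```

```bash
python3 -m inch '[[[1,0,0,0],[0,0,0,0],[0.5,0,0,0],[0,0,0,0],[0,0,0,0]]]'
```

```text
time_s: 16.95
position: [0.5875, -0.1537, 0.086]
tool_rot: [[0.001, 0.914, 0.406], [-0.001, 0.406, -0.914], [-1.0, 0.001, 0.001]]
force: [-12.6, 5.2, 21.3]
gripper_width: 0.0504
```

```bash
python3 -m inch '[[[-1.5,0,0,0],[0,0,0,0],[0,0,0,0],[0,0,0,0],[0,0,0,0]]]' 62
python3 -m inch '[[[-2,0,0,0],[-8,0,0,0],[-20,0,0,0],[-40,0,0,0],[-40,0,0,0]]]' 70
python3 -m inch '[[[-30,0,0,0],[0,0,50,0],[0,0,50,0],[0,0,0,0],[0,0,0,0]]]'
python3 -c "
from h import *
print(robot.get_state()['position']); snap('wrist','w9');snap('side','s9');crop('s9',250,130,350,230,6,'c9')
s=snap('top','t9')"
```

```text
time_s: 17.58
position: [0.5877, -0.1538, 0.0852]
tool_rot: [[0.0, 0.914, 0.406], [-0.0, 0.406, -0.914], [-1.0, 0.0, 0.0]]
force: [0.6, 0.1, -0.5]
gripper_width: 0.0621
time_s: 18.2
position: [0.5875, -0.1537, 0.1969]
tool_rot: [[0.0, 0.914, 0.406], [-0.0, 0.406, -0.914], [-1.0, -0.0, 0.0]]
force: [0.9, -0.8, 0.1]
gripper_width: 0.0698
time_s: 18.82
position: [0.6279, -0.2448, 0.2254]
tool_rot: [[-0.0, 0.914, 0.406], [0.0, 0.406, -0.914], [-1.0, -0.0, -0.0]]
force: [-0.6, 0.5, -0.3]
gripper_width: 0.0702
[ 0.627858   -0.24480194  0.22535998]
```

View pics/c9.png

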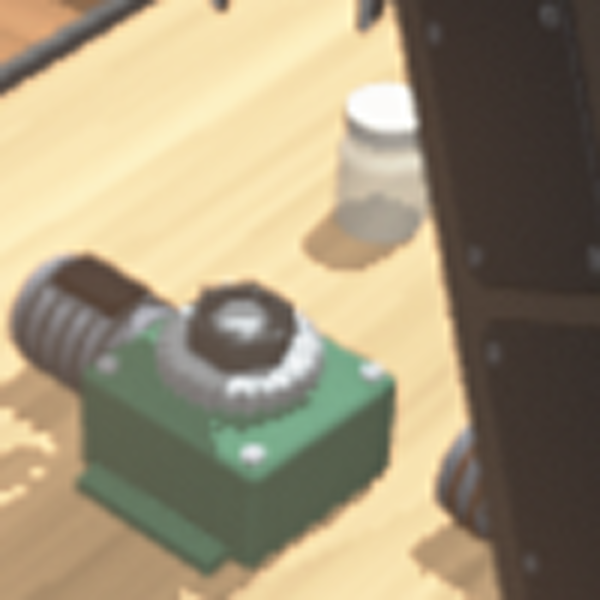

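View pics/w9.png

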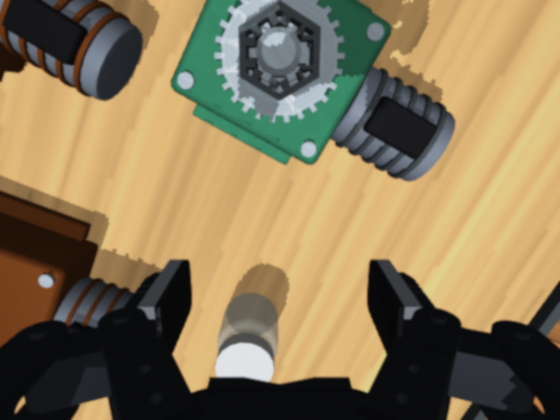

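View pics/t9.png

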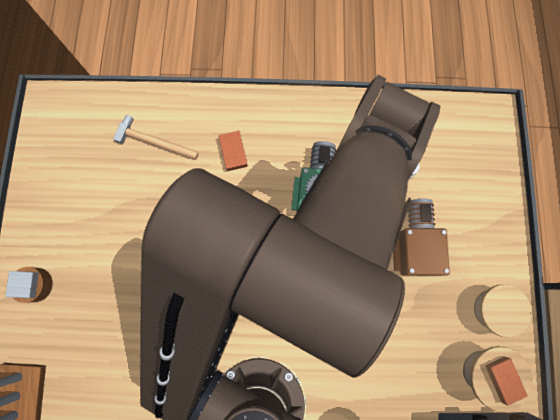

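Run:
```python
from h import *
crop('w9',200,0,360,130,5,'c10')
s=load('w9'); im=cv2.imread('pics/c10.png')
a=np.radians(24.3)+np.pi/6+np.arange(6)*np.pi/3
for z,c in ((.109,(0,0,255)),(.133,(255,0,0))):
    q=np.c_[.5884+.03*np.cos(a),-.1548+.03*np.sin(a),np.full(6,z)]
    cv2.polylines(im,[((w2p(s,q)-[200,0]+.5)*5).astype(int)],True,c,1)
cv2.imwrite('pics/c10.png',im)
```

```text
(no output)
```

View pics/c10.png

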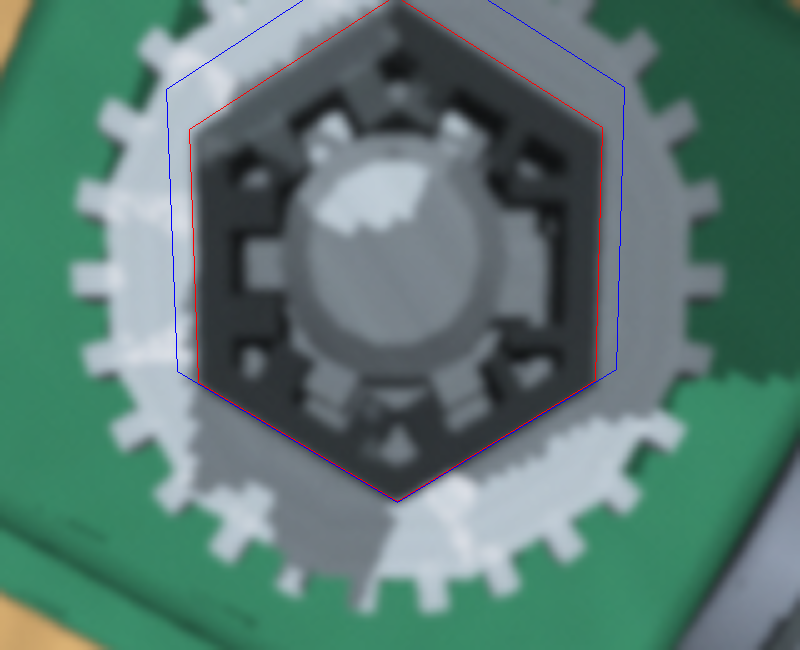

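The boss's hexagon matches the projection for the fully home height (red), and the wide spline sits in the wide groove on the right at about (525,265) in the crop. I'm handing in.

```bash
python3 -c "
from bench import robot
print(robot.close_job())"
```

```text
the job is handed in; nothing more can be done
None
```

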